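# Take the rolling pin out of its drying stand and hold it up to the phone camera

## Task

A colleague on a video call wants to check the little wooden rolling pin for cracks. Slide the red end cup of the drying stand all the way back and leave it there, take the pin out of the stand, and hold it up in front of the phone: level, side-on (parallel to the screen), its middle 20 cm straight out from the lens along the direction the leaning phone faces. Finish with the pin held still there in the gripper; do not touch the phone or its stand, and do not knock over or shift the other things on the worktop.

Things in the scene. Friction and masses are not known exactly. Their poses are not given: they have to be found in the camera images.
- rolling_pin: Light wooden rolling pin, 0.22 kg, 210 mm long: barrel 36 mm dia x 160 mm, and a stub 20 mm dia x 25 mm at each end. Origin at its middle on the axis; its y runs along the pin (it is round: x and z may roll). It starts in the drying stand, origin 62 mm above the worktop, y along the stand's y. Grip the barrel from above at its middle, across the pin.
- drying_stand: Fixed stand, dark wooden base 90 (x) x 345 (y) x 16 mm. Origin on the worktop under the pin's middle; z up, y from the red sliding cup (-y, robot's right) to the fixed black cup (+y). Open V saddles, 10 mm wide, at y = +-55 mm carry the pin. Fixed cup: mouth at y = +93 mm, bore 28 mm, 14 mm deep; the pin's stub sits 12 mm in it, so shift the pin about 20 mm to -y before lifting.
- end_slide (a joint): The red sliding end with its cup: metres slid outwards (stand -y). 0 = cup over the pin's stub (12 mm deep), 0.045 = all the way back, at its stop. Starts between 0 and 0.006. It takes about 2.5 N to slide and stays where it is left.
- slide_tab (a point): Top centre of the upright tab on the red slide, 117 mm above the worktop; moves with the slide. It is 24 mm wide in the stand's x, 12 mm thick in the stand's y, and free on all sides for its upper 37 mm (the black cup beside it reaches 80 mm height).
- lens (a point): Camera lens at the top middle of the screen of a dark phone (74 x 152 x 9 mm) leaning back 15 degrees on a fixed stand; about 176 mm above the worktop. Frame: -x points straight out of the screen, to the robot's side and 15 degrees up; y is horizontal along the screen; z up the screen. Wanted for the pin's middle: x = -200 mm, y = 0, z = 0 here, pin's y axis along this y.
- phone_stand: The phone's fixed stand with the phone on it, about 115 x 80 mm on the worktop and 185 mm tall. Origin on the worktop under the phone; z up, -x the horizontal direction the screen faces.
- soup_tin: Bystander: printed soup tin, 75 dia x 110 mm. Origin at the centre of its underside.
- jam_jar: Bystander: jam jar with green lid, 62 dia x 86 mm. Origin at the centre of its underside.
- pepper_mill: Bystander: brown wooden pepper mill, 58 dia x 170 mm. Origin at the centre of its underside.
- salt_shaker: Bystander: glass salt shaker with grey top, 44 dia x 90 mm. Origin at the centre of its underside.
- honey_jar: Bystander: honey jar, 62 dia x 99 mm. Origin at the centre of its underside.
- blue_mug: Bystander: blue and white mug, 78 x 112 x 92 mm with its handle. Origin at the centre of its underside.

How it is judged:
By the outcome, as a careful person would: the job done as asked, in the order asked, and still so for the second after the job is handed in, while the arm keeps its last pose, push and grip.
It also fails if it takes over 42 s, if anything falls off the work surface, if the arm or the gripper's body presses on something with over 40 N, if the wrist force passes 120 N, or if a joint passes its speed limit or range.

## Robot

A 6-joint arm with a two-finger parallel gripper is mounted at the origin on a cart in front of the work surface, level with it; the furniture and walls round the work are solid. World frame = base frame: x ahead of the robot, y to its left, z up, the work surface at z = 0. Lengths are in m, angles in rad, forces in N, time in s.
With the tool pointing down it reaches from about 0.25 to 0.775 m from the base axis. Payload 4 kg.
Tool frame: the origin (TCP) lies on the centre line of the jaws, within the pads' length; the fingertips stand 14 mm ahead of it and the grasp point (between the pads) lies 5 mm behind it (robot.tcp_to_tips is the distance from the TCP to the fingertips, in m); z points along the fingers, y is the line along which they close (so a half turn about z gives the same grasp; the last joint's range is limited). The gripper opens to 94 mm and grips with 3 to 60 N. Pads are 16 mm wide; open, the fingers measure 119 mm over their backs; the gripper's body (75 mm by 177 mm) begins 78 mm behind the grasp point.
Start: joints at [-1.39, 0.087, 1.371, -0, 1.684, -0.103], TCP at [0.154, -0.528, 0.187] pointing down, gripper open.
Joint ranges: [-3.1, 3.1], [-0.76, 2.03], [0.27, 2.55], [-1.08, 4.22], [0.17, 2.65], [-2.57, 2.57]. Speed limits (rad/s): [2.79, 2.79, 3.14, 3.14, 3.14, 3.14].

## Interface

Orientations are given as [roll, pitch, yaw] about the fixed x, y, z axes, in that order (R = Rz(yaw) Ry(pitch) Rx(roll)).
In Python, from bench import robot gives the robot as it stands.
- The arm moves only by the tool carry_out, never from a script. Its argument "increments" is a list of rows, each a list of 3 entries, a list of its own where there are three numbers: the closure in counts, from 0 (fully open) to 255 (shut), then the shift along the tool's x, y, z in mm, then the turn about the tool's z in degrees. In form: [[fingers, [dx, dy, dz], twist], ...]. A call has 1 to 8 rows; each row shifts and turns the commanded pose from where the row before left it, along the tool's axes as they then stand; what a row does not reach is not made up. A row lasts 1/10 s, in which the tool goes at most 50 mm and 8.59 degrees, less where a joint would pass 70% of its speed; a pose out of reach is approached as far as the arm can. A call with a gripper value outside its range is refused whole. The fingers move at their own pace and stop on an object; the grip force is fixed at half the most. Time passes only in rows, so rows that do not move let the fingers close. It gives the time, the measured TCP pose, the force, the opening and the grip force at its end, in the units of the state.
- robot.get_obs(): the state, without advancing time (a new reading comes with each control period).
- robot.snapshot(name): name is "scene" or "top"; returns the picture (420x560x3 uint8, blue, green, red); there is no depth.
- robot.get_calibration(name): a dict with "vfov" (degrees; the focal length in pixels is half the picture's height over the tangent of half this angle, whatever the lens; pixels are square), "cx", "cy" (the principal point, pixels), "T" (4x4, takes a point from camera to world coordinates). Camera axes: x right, y down, z forward; pixel columns grow to the right and rows downward; lengths in m; the calibration is good to about 2 mm. A picture is of the moment at which its call begins. get_calibration takes no time and is no camera call.
- robot.close_job(): hands the job in; it is judged then, once.
The state is a dict: "time": time; "joint_positions": joint angles; "qvel": joint speeds; "joint_torque": joint torques, N m; "tool_pos": TCP position; "ee_rot": TCP orientation; "wrist_force": force on the tool from outside, world axes, zero at the start; "wrist_torque": the same for the moment, N m; "width": finger opening in m; "finger_force": force on a finger pad.
Only numpy, scipy, OpenCV 4.12 (cv2) and the standard library are available. Lean on these libraries where they do the work, as an engineer would, in place of code of your own. Each camera call takes 0.05 s, during which the arm holds its last target. There are 200 camera calls.

## Working session

There is one attempt and no reset: what is moved stays moved. The work goes in short steps, Python scripts to look and compute and a tool call to move; the robot and the scene stay as the last step left them, time stands still between calls to the robot, and variables do not carry over. Pictures are saved under pics/ and viewed, at most 10 in all, crops included, and the job is handed in when it is done.

Besides the shell and the picture viewer there is one more tool, called after "Call:" by a JSON object that holds its "fn" and its "kwargs". carry_out: Moves the arm, as the interface text tells. Its arguments: {"type":"object","properties":{"increments":{"type":"array","items":{"type":"array"}}},"required":["increments"]}

```bash
mkdir -p pics; python3 - <<'E'
from bench import robot
import cv2,numpy as np
for n in("scene","top"):
    im=robot.snapshot(n); cv2.imwrite(f"pics/{n}0.png",im)
    c=robot.get_calibration(n); print(n,c["vfov"],c["cx"],c["cy"],np.round(c["T"],3).tolist())
o=robot.get_obs();print({k:np.round(v,3).tolist() for k,v in o.items()})
E
```

```text
scene 46.21533152744436 291.09168551581087 201.87720231270765 [[0.888, -0.321, 0.329, 0.14], [-0.459, -0.622, 0.634, -0.955], [0.001, -0.714, -0.7, 1.247], [0.0, 0.0, 0.0, 1.0]]
top 48.227987333871724 286.4904221147593 206.05740288237897 [[-0.158, -0.965, 0.21, 0.348], [-0.987, 0.154, -0.034, 0.122], [0.0, -0.213, -0.977, 1.44], [0.0, 0.0, 0.0, 1.0]]
{'time': 0.1, 'joint_positions': [-1.39, 0.088, 1.372, -0.0, 1.684, -0.103], 'qvel': [0.0, -0.001, -0.004, 0.002, -0.0, -0.0], 'joint_torque': [0.002, -34.125, -30.33, 0.072, 0.03, -0.0], 'tool_pos': [0.154, -0.527, 0.186], 'ee_rot': [-3.14, -0.0, 0.284], 'wrist_force': [-0.256, -0.255, 0.136], 'wrist_torque': [0.001, 0.049, 0.049], 'finger_force': 0.0, 'width': 0.094}
```

View pics/scene0.png

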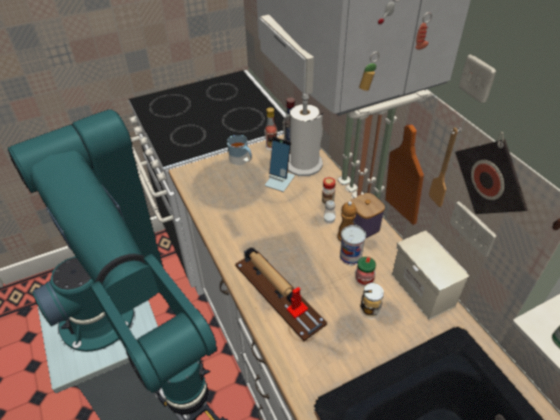

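View pics/top0.png

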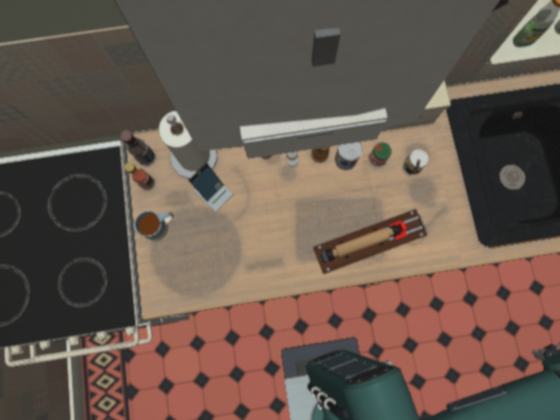

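The scene view shows the stand near (280,292), with the red tab at (297,295) and the phone at (280,160). In the top view the stand is near (370,240), the tab at (402,230) and the phone at (210,187). I'll zoom in on both next.

```bash
python3 - <<'E'
import cv2,numpy as np
s=cv2.imread("pics/scene0.png");t=cv2.imread("pics/top0.png")
def c(i,x,y,w,h,f):return cv2.resize(i[y:y+h,x:x+w],None,fx=f,fy=f,interpolation=cv2.INTER_CUBIC)
a=np.hstack([c(s,230,235,100,100,4),c(t,310,195,100+20,100,4)[:, :400]])
cv2.imwrite("pics/c1.png",c(t,310,200,125,80,6.4))
cv2.imwrite("pics/c2.png",np.hstack([c(s,250,125,60,75,6.6)[:495,:396],c(t,180,150,60,75,6.6)[:495,:396]]))
cv2.imwrite("pics/c3.png",c(s,230,240,100,100,6))
E
```

```text
(no output)
```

View pics/c1.png

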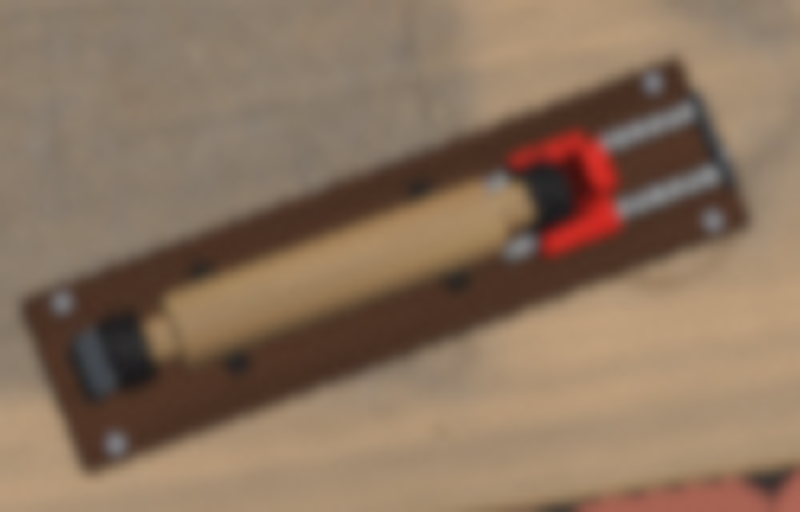

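View pics/c2.png

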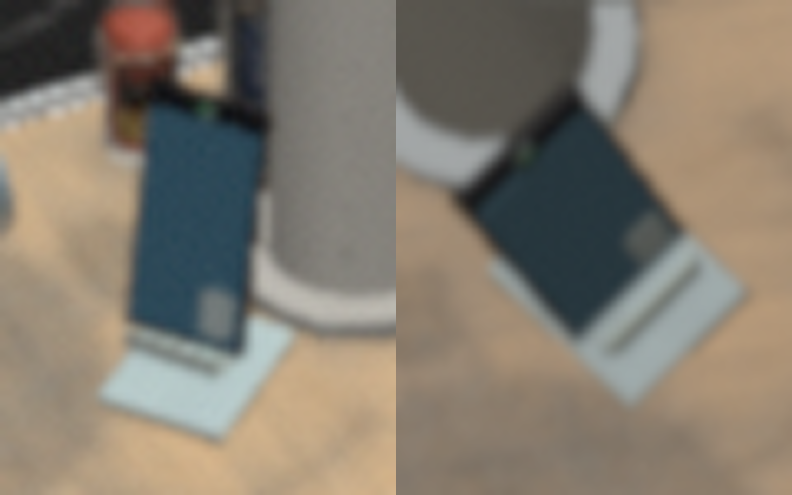

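View pics/c3.png

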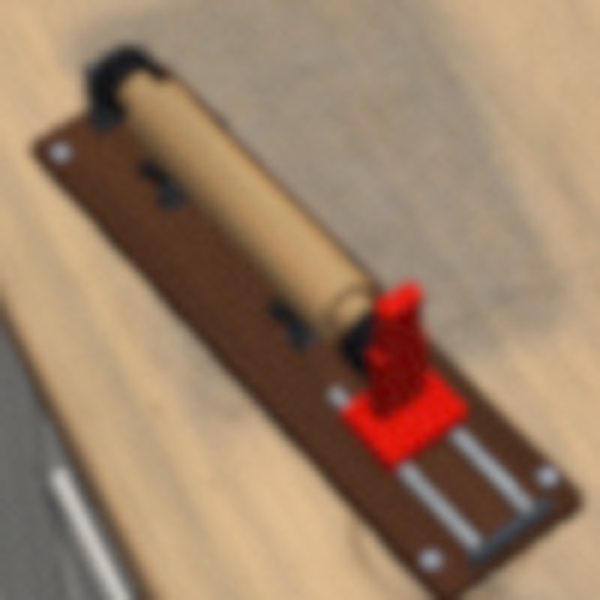

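In c1, the base corners are at (22,305), (672,58), (748,222) and (90,472), and the barrel runs (175,325)–(512,205). In c2, the green lens dot is at (205,108) in the scene half and (131,153) in the top half, with the phone's corners and tray edges clear. In c3, the tab top is at (402,290). I'll triangulate from these.

```bash
cat >h.py <<'E'
from bench import robot
import numpy as np
def ray(n,p):
    c=robot.get_calibration(n);f=210/np.tan(np.radians(c["vfov"])/2);T=np.array(c["T"])
    d=T[:3,:3]@[(p[0]-c["cx"])/f,(p[1]-c["cy"])/f,1];return T[:3,3],d/np.linalg.norm(d)
def plane(n,p,z):
    o,d=ray(n,p);return o+d*(z-o[2])/d[2]
def tri(ps,pt):
    (a,d),(b,e)=ray("scene",ps),ray("top",pt)
    s=np.linalg.lstsq(np.c_[d,-e],b-a,rcond=None)[0];P=a+s[0]*d;Q=b+s[1]*e
    return (P+Q)/2,np.linalg.norm(P-Q)
def proj(n,P):
    c=robot.get_calibration(n);f=210/np.tan(np.radians(c["vfov"])/2);T=np.array(c["T"])
    q=T[:3,:3].T@(np.array(P)-T[:3,3]);return np.array([c["cx"],c["cy"]])+f*q[:2]/q[2]
def px(u,v,x0,y0,f): return (x0+(u+.5)/f-.5,y0+(v+.5)/f-.5)
E
python3 - <<'E'
from h import *
np.set_printoptions(precision=4,suppress=True)
t1=lambda u,v:px(u,v,310,200,6.4); s3=lambda u,v:px(u,v,230,240,6)
C=np.array([plane("top",t1(*p),.016) for p in[(22,305),(672,58),(748,222),(90,472)]])
print(C,[np.linalg.norm(C[i]-C[i-1]) for i in range(4)])
m=C.mean(0);yd=(C[0]+C[3]-C[1]-C[2])[:2];print("base ctr",m,"yaw of y",np.degrees(np.arctan2(yd[1],yd[0])))
for p in[(22,305),(90,472)]:pass
print("scene L corner",plane("scene",s3(35,148),.016), plane("scene",s3(583,500),.016))
b=[plane("top",t1(*p),.075) for p in[(168,297),(197,360),(490,178),(520,232)]];print("barrel",b)
print("stub/shoulder scene",plane("scene",s3(350,318),.062))
print("tab",plane("scene",s3(402,290),.117),tri(s3(402,290),t1(598,160)))
a=lambda u,v:px(u,v,250,125,6.6);b=lambda u,v:px(u-396,v,180,150,6.6)
for n,p,q in[("lens",(205,108),(527,153)),("TL",(150,85),(455,197)),("TR",(270,122),(575,90)),("trayL",(100,395),(632,405)),("trayR",(222,437),(747,290)),("phBL",(130,322),(580,335)),("phBR",(242,353),(685,233))]:
    print(n,*tri(a(*p),b(*q)))
E
```

```text
[[ 0.5154  0.0122  0.016 ]
 [ 0.5842 -0.3195  0.016 ]
 [ 0.4999 -0.3381  0.016 ]
 [ 0.4326 -0.006   0.016 ]] [np.float64(0.08483744801405674), np.float64(0.3387424943395244), np.float64(0.08638749825779482), np.float64(0.33889635739954616)]
base ctr [ 0.508  -0.1629  0.016 ] yaw of y 101.5853614965747
scene L corner [ 0.4325 -0.0094  0.016 ] [ 0.5821 -0.3252  0.016 ]
barrel [array([ 0.5016, -0.0498,  0.075 ]), array([ 0.4712, -0.0576,  0.075 ]), array([ 0.5324, -0.2062,  0.075 ]), array([ 0.5056, -0.2147,  0.075 ])]
stub/shoulder scene [ 0.5163 -0.2104  0.062 ]
tab [ 0.5274 -0.2422  0.117 ] (array([ 0.5264, -0.2444,  0.1206]), np.float64(0.0004130247121171994))
lens [0.7511 0.3026 0.1803] 0.0016715102808138014
TL [0.7355 0.3352 0.1798] 0.0044274057999177255
TR [0.7775 0.2794 0.1771] 4.3659173559441446e-05
trayL [0.6761 0.2926 0.0108] 0.000666567808946307
trayR [0.723  0.2318 0.0089] 0.00011144857989812543
phBL [0.7047 0.3086 0.0418] 0.0013701255419366867
phBR [0.7461 0.2538 0.0444] 0.0013666558960808508
```

```bash
cat >>h.py <<'E'
def to(x,y,z,yaw=None):
    o=robot.get_obs();p=np.array(o["tool_pos"]);w=o["ee_rot"][2]
    d=np.array([x,y,z])-p;c,s=np.cos(w),np.sin(w)
    print("t",round(o["time"],2),"pos",np.round(p,4),"rpy",np.round(np.degrees(o["ee_rot"]),1),"F",np.round(o["wrist_force"],1),"w",round(o["width"],4))
    print("shift mm",np.round(1e3*np.array([c*d[0]+s*d[1],s*d[0]-c*d[1],-d[2]]),1),"twist",None if yaw is None else round(np.degrees(w)-yaw,1))
E
python3 - <<'E'
from h import *
a=px(205,108,250,125,6.6);b=px(131,153,180,150,6.6)
L=[plane("scene",a,.1765),plane("top",b,.1765)];print(L)
o=np.array([-np.cos(np.radians(37.2)),-np.sin(np.radians(37.2)),0])
print("target",np.mean(L,0)+.2*(np.cos(np.radians(15))*o+[0,0,np.sin(np.radians(15))]))
for p in[(417,160),(381,152),(348,152),(320,152)]:print(plane("top",p,.09).round(3))
E
```

```text
[array([0.75239821, 0.30703473, 0.1765    ]), array([0.75320271, 0.30300136, 0.1765    ])]
target [0.59892269 0.18821846 0.22826381]
[ 0.717 -0.336  0.09 ]
[ 0.759 -0.234  0.09 ]
[ 0.775 -0.136  0.09 ]
[ 0.788 -0.052  0.09 ]
```

Call:
{"fn": "carry_out", "kwargs": {"increments": [[255,[0,0,0],-8.5],[255,[0,0,0],-8.5],[255,[0,0,0],-8.5],[255,[0,0,0],-8.5],[255,[0,0,0],-8.5]]}}

```text
time: 0.6
tool_pos: [0.1539, -0.5277, 0.1865]
ee_rot: [-3.141, -0.001, 1.032]
wrist_force: [1.1, -0.2, -1.4]
width: 0.0574
finger_force: 0.0
```

Call:
{"fn": "carry_out", "kwargs": {"increments": [[255,[0,0,0],-8.5],[255,[0,0,0],-8.5],[255,[0,0,0],-8.5],[255,[0,0,0],-8.5],[255,[0,0,0],-8.5],[255,[0,0,0],0]]}}

```text
time: 1.2
tool_pos: [0.1539, -0.5277, 0.1865]
ee_rot: [3.142, -0.001, 1.767]
wrist_force: [-0.6, 1.3, -0.6]
width: 0.0093
finger_force: 0.0
```

```bash
python3 -c "
from h import *
to(.5178,-.2055,.187,101.6)"
```

```text
t 1.2 pos [ 0.1539 -0.5277  0.1865] rpy [ 1.800e+02 -1.000e-01  1.012e+02] F [-0.6  1.3 -0.6] w 0.0093
shift mm [245.1 419.7  -0.5] twist -0.4
```

Call:
{"fn": "carry_out", "kwargs": {"increments": [[255,[20,35,0],-0.4],[255,[20,35,0],0],[255,[20,35,0],0],[255,[20,35,0],0],[255,[20,35,0],0],[255,[20,35,0],0],[255,[20,35,0],0],[255,[20,35,0],0]]}}

```text
time: 2.0
tool_pos: [0.397, -0.3136, 0.187]
ee_rot: [-3.141, -0.0, 1.771]
wrist_force: [-0.4, -0.4, -0.2]
width: 0.0004
finger_force: 0.0
```

Call:
{"fn": "carry_out", "kwargs": {"increments": [[255,[20,35,0],0],[255,[20,35,0],0],[255,[20,35,0],0],[255,[20,30,0],0],[255,[0,0,0],0],[255,[0,0,0],0]]}}

```text
time: 2.6
tool_pos: [0.5121, -0.2089, 0.1866]
ee_rot: [-3.14, -0.0, 1.774]
wrist_force: [0.0, -0.8, -0.2]
width: 0.0003
finger_force: 0.0
```

```bash
python3 -c "
from h import *
to(.5178,-.2055,.104,101.6)
import cv2
s=robot.snapshot('scene');cv2.imwrite('pics/s1.png',cv2.resize(s[200:340,210:390],None,fx=4,fy=4,interpolation=cv2.INTER_CUBIC))"
```

```text
t 2.6 pos [ 0.5121 -0.2089  0.1866] rpy [-179.9   -0.   101.6] F [ 0.  -0.8 -0.2] w 0.0003
shift mm [ 2.1  6.3 82.6] twist 0.0
```

View pics/s1.png

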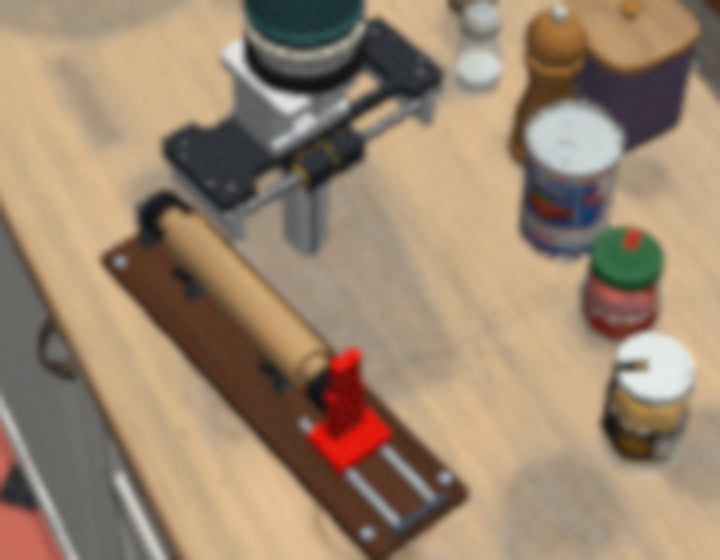

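The closed gripper hangs above the stand with its tips at crop (305,245), and the tab at (348,365) is clear of it on the −y side. I'll go down and make the first push.

Call:
{"fn": "carry_out", "kwargs": {"increments": [[255,[2,6,20],0],[255,[0,0,25],0],[255,[0,0,20],0],[255,[0,0,12],0],[255,[0,0,5],0],[255,[0,0,0],0]]}}

```text
time: 3.25
tool_pos: [0.517, -0.2067, 0.1049]
ee_rot: [-3.141, -0.0, 1.773]
wrist_force: [-0.4, -0.4, 0.2]
width: 0.0009
finger_force: 0.0
```

Call:
{"fn": "carry_out", "kwargs": {"increments": [[255,[-8,0,0],0],[255,[-8,0,0],0],[255,[-8,0,0],0],[255,[-8,0,0],0],[255,[-8,0,0],0],[255,[-8,0,0],0]]}}

```text
time: 3.85
tool_pos: [0.5275, -0.254, 0.1052]
ee_rot: [3.142, 0.0, 1.774]
wrist_force: [-0.6, -0.8, 0.1]
width: 0.0006
finger_force: 0.0
```

Call:
{"fn": "carry_out", "kwargs": {"increments": [[255,[-6,0,0],0],[255,[-6,0,0],0],[255,[-4,0,0],0],[255,[0,0,0],0]]}}

```text
time: 4.25
tool_pos: [0.5306, -0.2693, 0.1051]
ee_rot: [-3.141, 0.0, 1.774]
wrist_force: [-0.1, -0.5, 0.3]
width: 0.0002
finger_force: 0.0
```

Call:
{"fn": "carry_out", "kwargs": {"increments": [[255,[-3,0,0],0],[255,[-3,0,0],0]]}}

```text
time: 4.45
tool_pos: [0.5318, -0.2746, 0.1053]
ee_rot: [3.142, 0.0, 1.775]
wrist_force: [-0.0, 0.7, 0.1]
width: 0.0008
finger_force: 0.0
```

```bash
python3 -c "
from h import *
to(.5178,-.2055,.104,101.6)
import cv2
s=robot.snapshot('scene');cv2.imwrite('pics/s2.png',cv2.resize(s[220:340,230:380],None,fx=5,fy=5,interpolation=cv2.INTER_CUBIC))"
```

```text
t 4.45 pos [ 0.5318 -0.2746  0.1053] rpy [180.    0.  101.7] F [-0.   0.7  0.1] w 0.0008
shift mm [70.5  0.3  1.3] twist 0.1
```

View pics/s2.png

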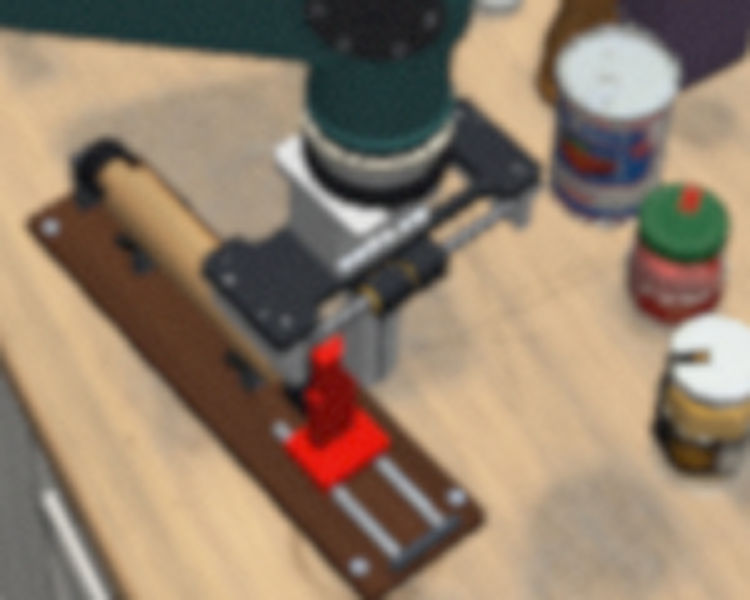

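The red slide has not moved: the tab is at crop (327,350), while the fingers sit beside it near (375,370). I'll compare where the TCP should project.

```bash
python3 -c "
from h import *
import cv2
p=np.array(robot.get_obs()['tool_pos'])
for z in(-.014,0,.05):
  q=p+[0,0,z];a=proj('scene',q);print('scene',z,a,(a-[230,220])*5, 'top',proj('top',q))
t=robot.snapshot('top');cv2.imwrite('pics/t2.png',cv2.resize(t[180:300,300:450],None,fx=5,fy=5,interpolation=cv2.INTER_CUBIC))
print(robot.get_calibration('scene').keys())"
```

```text
scene -0.014 [303.43688351 301.51202216] [367.18441756 407.56011081] top [410.48408444 222.96636595]
scene 0 [303.53158289 298.60802859] [367.65791445 393.04014295] top [411.73688004 222.10465786]
scene 0.05 [303.88123828 287.88570887] [369.40619142 339.42854436] top [416.42512833 218.87994867]
dict_keys(['vfov', 'cx', 'cy', 'T'])
```

View pics/t2.png

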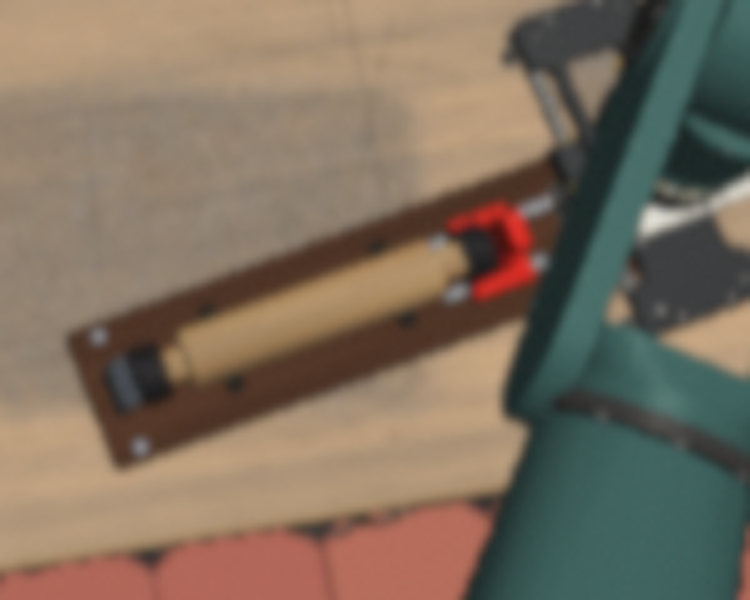

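```bash
python3 -c "
from h import *
print(robot.tcp_to_tips,[a for a in dir(robot) if a[0]!='_'])
for z in(.1866,.1726): print(proj('scene',[.5121,-.2089,z]))
for P in ([.7,.0,0],[.5274,-.2422,.117]): print(proj('scene',P),proj('top',P))
print(np.degrees(robot.get_obs()['ee_rot']),robot.get_obs()['joint_positions'])"
```

```text
0.014 ['IKError', 'close_job', 'get_calibration', 'get_obs', 'snapshot', 'tcp_to_tips']
[286.110885   265.91653938]
[286.14138004 269.10448437]
[308.01562936 236.5483976 ] [306.62994937 189.94446799]
[296.58067679 287.92961135] [401.8719222  224.65442958]
[1.79998665e+02 1.51778088e-02 1.01656601e+02] [-5.71721033e-01  2.23431393e-01  1.37867055e+00 -1.72997783e-04
  1.53928868e+00 -7.75161673e-01]
```

Call:
{"fn": "carry_out", "kwargs": {"increments": [[255,[0,0,-25],0],[255,[0,0,-25],0],[255,[0,40,0],0],[255,[0,40,0],0],[255,[0,0,0],0],[255,[0,0,0],0]]}}

```text
time: 5.15
tool_pos: [0.61, -0.2581, 0.1541]
ee_rot: [-3.14, -0.001, 1.775]
wrist_force: [0.2, -0.2, -0.6]
width: 0.0003
finger_force: 0.0
```

```bash
python3 -c "
from h import *
import cv2
s=robot.snapshot('scene');t=robot.snapshot('top')
p=np.array(robot.get_obs()['tool_pos']);print(p)
for z in(-.014,.011,.05): print(z,proj('scene',p+[0,0,z]),proj('top',p+[0,0,z]))
cv2.imwrite('pics/st3.png',np.hstack([cv2.resize(i,None,fx=6,fy=6,interpolation=cv2.INTER_CUBIC) for i in(s[210:300,285:350],t[180:270,380:445])]))"
```

```text
[ 0.60919537 -0.25868456  0.15519253]
-0.014 [325.4235378  276.00165967] [403.56088106 194.34090859]
0.011 [325.87801728 270.45984823] [405.74395719 192.21797118]
0.05 [326.61097697 261.52231722] [409.31665974 188.74368837]
```

View pics/st3.png

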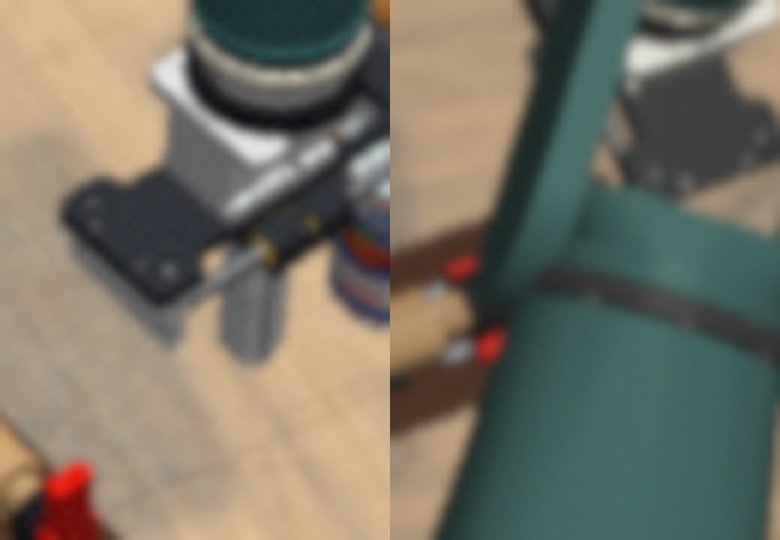

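The left half shows the fingertips at about (327,269) px, roughly 7 px higher than the (325,276) expected, so the tips may be higher than the tool reading says. I'll touch the worktop gently here to find out.

Call:
{"fn": "carry_out", "kwargs": {"increments": [[255,[0,0,20],0],[255,[0,0,20],0],[255,[0,0,20],0],[255,[0,0,20],0],[255,[0,0,20],0],[255,[0,0,10],0],[255,[0,0,10],0],[255,[0,0,0],0]]}}

```text
time: 6.05
tool_pos: [0.609, -0.2585, 0.0342]
ee_rot: [-3.14, -0.001, 1.774]
wrist_force: [-0.9, 0.2, 0.1]
width: 0.0005
finger_force: 0.0
```

Call:
{"fn": "carry_out", "kwargs": {"increments": [[255,[0,0,3],0],[255,[0,0,3],0],[255,[0,0,3],0],[255,[0,0,0],0]]}}

```text
time: 6.45
tool_pos: [0.61, -0.2584, 0.026]
ee_rot: [-3.141, -0.0, 1.774]
wrist_force: [-0.7, -0.1, 0.4]
width: 0.0007
finger_force: 0.0
```

Call:
{"fn": "carry_out", "kwargs": {"increments": [[255,[0,0,3],0],[255,[0,0,3],0],[255,[0,0,3],0],[255,[0,0,0],0]]}}

```text
time: 6.85
tool_pos: [0.6096, -0.2583, 0.0163]
ee_rot: [-3.14, -0.001, 1.774]
wrist_force: [0.3, 0.6, -0.8]
width: 0.0008
finger_force: 0.0
```

```bash
python3 - <<'E'
from h import *
import cv2
s=robot.snapshot('scene');np.set_printoptions(linewidth=200)
p=np.array(robot.get_obs()['tool_pos']);a=proj('scene',p-[0,0,.014]);print(p,a)
g=s.astype(int);b=cv2.imread('pics/scene0.png').astype(int)
d=np.abs(g-b).sum(2);x,y=a.round().astype(int);print(x,y);print(d[y-24:y+6,x-12:x+14])
E
```

```text
[ 0.60979683 -0.2583813   0.01664862] [323.22547083 304.16076852]
323 304
[[274 275 276 281 281 267 256 236 216 188 198 268 338 372 366 334 326 318 324 304 290 268 275 326 379 396]
 [265 270 272 266 273 274 267 266 275 280 308 357 390 371 338 328 315 327 322 313 298 303 320 332 348 306]
 [268 275 272 270 275 276 279 289 295 302 337 371 350 308 282 292 321 323 333 327 334 330 323 310 239 153]
 [272 271 271 272 272 276 283 288 258 232 239 290 295 237 214 248 300 330 335 355 349 325 248 193 120  35]
 [266 271 269 268 279 278 254 200 164 153 168 198 199 150 152 226 284 331 365 380 345 243 130  65  16  13]
 [263 266 268 258 273 229 149  83  89 127 135 112 109 124 166 239 295 349 358 304 223 125  35  17  22  31]
 [264 267 266 267 263 198  98  33  48  94  74  71 111 158 205 277 332 347 271 162  80  31  10  27  25  32]
 [254 262 250 257 248 188  98  49  45  64  71  91 152 188 203 273 319 301 186  77   2  20  23  20  31  31]
 [221 245 243 246 239 189 114  53  55  81 111 138 152 153 164 223 258 221 128  41  18  32  24  30  26  21]
 [228 231 241 257 252 211 122  70  81 146 144 154 145 132 148 1
[... 1484 characters left out ...]
  30  33  36  32  33  28  31  33  42  30  27  29  28  29]
 [ 26  28  24  37  24  32  28  29  37  35  32  29  34  33  33  36  30  31  31  35  33  31  31  21  36  30]
 [ 26  32  30  32  36  25  33  28  36  26  32  24  30  31  30  32  33  32  30  26  34  28  33  31  31  34]
 [ 23  26  27  32  29  32  27  31  30  34  35  27  33  30  33  29  34  31  36  29  34  30  24  32  29  32]
 [ 15  18  33  33  31  27  33  30  26  33  32  32  28  32  29  32  29  32  29  33  29  30  34  32  33  32]
 [ 13  18  23  28  36  38  27  35  31  36  28  31  32  28  32  29  31  29  29  32  31  28  26  31  28  27]
 [ 19  18  14  26  26  32  26  28  32  29  32  29  29  32  27  35  43  31  32  29  35  25  31  30  32  26]]
```

Call:
{"fn": "carry_out", "kwargs": {"increments": [[255,[0,0,2],0],[255,[0,0,2],0],[255,[0,0,2],0],[255,[0,0,0],0]]}}

```text
time: 7.3
tool_pos: [0.6098, -0.2584, 0.0107]
ee_rot: [-3.141, -0.0, 1.774]
wrist_force: [-0.4, 0.2, -0.2]
width: 0.0004
finger_force: 0.0
```

Call:
{"fn": "carry_out", "kwargs": {"increments": [[255,[0,0,2],0],[255,[0,0,2],0],[255,[0,0,0],0]]}}

```text
time: 7.6
tool_pos: [0.6098, -0.2584, 0.0067]
ee_rot: [-3.141, -0.0, 1.774]
wrist_force: [0.2, -0.2, -0.5]
width: 0.0007
finger_force: 0.0
```

Call:
{"fn": "carry_out", "kwargs": {"increments": [[255,[0,0,2],0],[255,[0,0,2],0],[255,[0,0,2],0],[255,[0,0,0],0]]}}

```text
time: 8.0
tool_pos: [0.6103, -0.2587, 0.0016]
ee_rot: [3.141, 0.0, 1.774]
wrist_force: [0.2, 0.5, 1.2]
width: 0.0005
finger_force: 0.0
```

Call:
{"fn": "carry_out", "kwargs": {"increments": [[255,[0,0,2],0],[255,[0,0,2],0],[255,[0,0,0],0]]}}

```text
time: 8.3
tool_pos: [0.6106, -0.2592, 0.0012]
ee_rot: [3.141, 0.002, 1.774]
wrist_force: [-3.7, 1.4, 14.5]
width: 0.0004
finger_force: 0.0
```

Call:
{"fn": "carry_out", "kwargs": {"increments": [[255,[0,0,2],0],[255,[0,0,2],0],[255,[0,0,0],0]]}}

```text
time: 8.6
tool_pos: [0.6111, -0.2606, 0.0011]
ee_rot: [3.139, 0.006, 1.774]
wrist_force: [-5.1, 1.2, 24.4]
width: 0.0007
finger_force: 0.0
```

Call:
{"fn": "carry_out", "kwargs": {"increments": [[255,[0,0,-4],0],[255,[0,0,-6],0],[255,[0,0,0],0],[255,[0,0,0],0]]}}

```text
time: 9.0
tool_pos: [0.6098, -0.2583, 0.0024]
ee_rot: [-3.141, -0.001, 1.774]
wrist_force: [0.1, -0.2, 0.4]
width: 0.0004
finger_force: 0.0
```

```bash
python3 - <<'E'
from h import *
import cv2
print(plane('scene',(324.5,296.5),.0153),'reading .6098 -.2584')
print(plane('scene',(326.9,267.5),.154),'reading .6092 -.2587')
print(plane('scene',(286.3,260),.1853),'reading .5121 -.2089')
s=robot.snapshot('scene');o=robot.get_obs();print(o['tool_pos'],o['joint_positions'])
d=np.abs(s.astype(int)-cv2.imread('pics/scene0.png').astype(int)).sum(2)
m=(d[280:312,300:345]>85).astype(int)
for i,r in enumerate(m):print(280+i,''.join('.#'[v] for v in r))
E
```

```text
[ 0.62192898 -0.24381275  0.0153    ] reading .6098 -.2584
[ 0.62224133 -0.24319291  0.154     ] reading .6092 -.2587
[ 0.52231832 -0.18992474  0.1853    ] reading .5121 -.2089
[ 0.60958187 -0.25817544  0.00202379] [-4.86256641e-01  4.29585557e-01  1.32394150e+00  5.43063853e-05
  1.38972239e+00 -6.89786499e-01]
280 ####################..#.#################....
281 ####################...#################.....
282 #####################.##################.....
283 ########################################.....
284 ######################################.......
285 #####################################........
286 ###################################..........
287 ##################################...........
288 ######################..#########............
289 #################...#..########..............
290 .################.....########...............
291 .#################..##########...............
292 .#################.###########...............
293 ..############################...............
294 ...##########################................
295 .....############..##########................
296 .....##########....##########................
297 ......########.....##########................
298 .......######......##########................
299 ........#####.......########.................
300 .........####........#######.................
301 ..........###.........#####..................
302 ...........#...........###...................
303 .............................................
304 .............................................
305 .............................................
306 .............................................
307 .............................................
308 .............................................
309 .............................................
310 .............................................
311 .............................................
```

```bash
python3 - <<'E'
from h import *
import cv2
def red(i): 
    i=i.astype(int); m=(i[...,2]>120)&(i[...,1]<70)&(i[...,0]<70); m[:230]=0;m[340:]=0;m[:,:270]=0;m[:,340:]=0
    y,x=np.nonzero(m);return len(x),x.mean(),y.mean(),x.min(),x.max(),y.min(),y.max()
s=robot.snapshot('scene');print(red(cv2.imread('pics/scene0.png')),red(s))
i=cv2.resize(cv2.imread('pics/s2.png'),(150,120),interpolation=cv2.INTER_AREA)
d=np.abs(i.astype(int)-cv2.imread('pics/scene0.png')[220:340,230:380].astype(int)).sum(2)
for r in range(56,90):print(220+r,''.join('.#'[int(v>85)] for v in d[r,50:100]))
for a in((305,292),(305,295),(305,298)):print(plane('scene',a,.104))
E
```

```text
(228, np.float64(296.9956140350877), np.float64(306.18859649122805), np.int64(287), np.int64(307), np.int64(288), np.int64(317)) (248, np.float64(297.18951612903226), np.float64(306.56048387096774), np.int64(287), np.int64(308), np.int64(289), np.int64(318))
276 ######################################............
277 #####################################.............
278 ###################################...............
279 #################################.................
280 ################...##..#########..................
281 ###############........########...................
282 ##############.......#########....................
283 ###############.....#########.....................
284 ###############...###########.....................
285 ###############..######..####.....................
286 ###############.#######..####.....................
287 ############.......#########......................
288 .##########.......##########......................
289 ..#########.......##########......................
290 ...########.......##.#######......................
291 ......####..
[... 442 characters left out ...]
....................................
300 ..................................................
301 ..................................................
302 ..................................................
303 ..................................................
304 ..................................................
305 ..................................................
306 ..................................................
307 ..................................................
308 ..................................................
309 ..................................................
[ 0.54633306 -0.25700227  0.104     ]
[ 0.54153756 -0.26583035  0.104     ]
[ 0.53679182 -0.27456683  0.104     ]
```

```bash
python3 - <<'E'
from h import *
np.set_printoptions(precision=4,suppress=True)
s=lambda u,v:px(u,v,285,210,6);t=lambda u,v:px(u-390,v,380,180,6)
r=np.array([.6092,-.2587,.1552]);w=1.774
def loc(P):
    d=P-r;return np.array([np.cos(w)*d[0]+np.sin(w)*d[1],np.sin(w)*d[0]-np.cos(w)*d[1],-d[2]])
for a,b in[((65,215),(632,180)),((165,300),(775,150)),((97,203),(655,175)),((170,270),(760,133)),((138,262),(687,183))]:
    P,e=tri(s(*a),t(*b));print(P,"res",round(e,4),"tool frame",loc(P))
# stand-frame views of s2 tip under hypotheses
c=np.array([.5027,-.132]);y=np.array([-.2011,.9796]);x=np.array([.9796,.2011])
for X in(.005,.015,.027):
  for Z in(.104,.125):print(X,Z,proj('scene',[*(c+x*(X-.0125)-y*(.131+.008)),Z]),proj('scene',[*(c+x*(X+.0125)-y*(.131+.008)),Z]))
E
```

```text
[ 0.5276 -0.2423  0.301 ] res 0.0102 tool frame [ 0.0325 -0.0766 -0.1458]
[ 0.5354 -0.3038  0.3049] res 0.0008 tool frame [-0.0293 -0.0814 -0.1497]
[ 0.5321 -0.2504  0.3116] res 0.0014 tool frame [ 0.0237 -0.0738 -0.1564]
[ 0.5419 -0.2964  0.3125] res 0.0003 tool frame [-0.0233 -0.0736 -0.1573]
[ 0.5351 -0.2711  0.2913] res 0.0119 tool frame [ 0.0028 -0.0751 -0.1361]
0.005 0.104 [299.8662 298.5584] [306.7707 293.8241]
0.005 0.125 [299.9706 294.1276] [306.9491 289.3787]
0.015 0.104 [302.6417 296.6553] [309.501  291.9521]
0.015 0.125 [302.776  292.2185] [309.7082 287.5011]
0.027 0.104 [305.9482 294.3881] [312.7538 289.7217]
0.027 0.125 [306.1178 289.9444] [312.9952 285.2643]
```

The plates triangulate on-axis in x and y. The 24 N contact was therefore the gripper body's −x plate resting on the 117 mm tab, not the fingertips on the worktop. So the real tool z is about 33–35 mm above its reading, which also explains why the fingers passed over the tab. I'll correct for that and go again.

Call:
{"fn": "carry_out", "kwargs": {"increments": [[255,[0,0,-25],0],[255,[0,0,-40],0],[255,[0,0,-40],0],[255,[0,0,-25],0],[255,[23,-26,0],0],[255,[23,-26,0],0],[255,[24,-27,0],0],[255,[0,0,0],0]]}}

```text
time: 9.9
tool_pos: [0.5147, -0.2033, 0.1316]
ee_rot: [-3.138, -0.003, 1.775]
wrist_force: [0.5, 0.6, -0.6]
width: 0.0001
finger_force: 0.0
```

Call:
{"fn": "carry_out", "kwargs": {"increments": [[255,[0,0,20],0],[255,[0,0,20],0],[255,[0,0,15],0],[255,[0,0,5],0],[255,[0,0,0],0],[255,[0,0,0],0]]}}

```text
time: 10.5
tool_pos: [0.5192, -0.2064, 0.0738]
ee_rot: [3.141, 0.001, 1.774]
wrist_force: [1.3, -0.0, -0.2]
width: 0.0005
finger_force: 0.0
```

```bash
python3 -c "
from h import *
to(.5178,-.2055,.072,101.6)"
```

```text
t 10.5 pos [ 0.5192 -0.2064  0.0738] rpy [180.    0.  101.7] F [ 1.3 -0.  -0.2] w 0.0005
shift mm [ 1.1 -1.2  1.8] twist 0.1
```

Call:
{"fn": "carry_out", "kwargs": {"increments": [[255,[-8,0,0],0],[255,[-8,0,0],0],[255,[-8,0,0],0],[255,[-6,0,0],0],[255,[-6,0,0],0]]}}

```text
time: 11.0
tool_pos: [0.5261, -0.2413, 0.0736]
ee_rot: [3.141, -0.001, 1.774]
wrist_force: [-1.0, 1.9, 2.2]
width: 0.0002
finger_force: 1.3
```

```bash
cat >>h.py <<'E'
def red(i): 
    i=i.astype(int); m=(i[...,2]>120)&(i[...,1]<70)&(i[...,0]<70); m[:230]=0;m[345:]=0;m[:,:270]=0;m[:,340:]=0
    y,x=np.nonzero(m);return len(x),x.mean().round(1),y.mean().round(1),x.min(),x.max(),y.min(),y.max()
E
python3 -c "
from h import *
print(red(robot.snapshot('scene')));to(.5178,-.2055,.072)"
```

```text
(256, np.float64(299.6), np.float64(308.3), np.int64(289), np.int64(310), np.int64(290), np.int64(320))
t 11.05 pos [ 0.5262 -0.2423  0.0735] rpy [180.    0.  101.6] F [0.1 0.4 1.1] w 0.0007
shift mm [37.8 -0.8  1.5] twist None
```

The slide is moving now.

Call:
{"fn": "carry_out", "kwargs": {"increments": [[255,[-6,0,0],0],[255,[-6,0,0],0],[255,[-6,0,0],0],[255,[-5,0,0],0],[255,[-4,0,0],0],[255,[0,0,0],0]]}}

```text
time: 11.65
tool_pos: [0.5314, -0.2687, 0.073]
ee_rot: [-3.142, 0.001, 1.774]
wrist_force: [-0.3, 0.7, -0.1]
width: 0.0004
finger_force: 0.0
```

Call:
{"fn": "carry_out", "kwargs": {"increments": [[255,[-3,0,0],0],[255,[-3,0,0],0],[255,[-2,0,0],0],[255,[0,0,0],0]]}}

```text
time: 12.05
tool_pos: [0.5321, -0.2725, 0.0729]
ee_rot: [-3.14, -0.006, 1.775]
wrist_force: [-3.7, 8.5, 4.4]
width: 0.0004
finger_force: 4.4
```

```bash
python3 -c "
from h import *
print(red(robot.snapshot('scene')));to(.5178,-.2055,.072)"
```

```text
(258, np.float64(306.7), np.float64(316.0), np.int64(296), np.int64(317), np.int64(297), np.int64(328))
t 12.1 pos [ 0.5321 -0.2725  0.0729] rpy [-179.9   -0.4  101.7] F [-2.1  7.9  4. ] w 0.0006
shift mm [68.5 -0.4  0.9] twist None
```

Call:
{"fn": "carry_out", "kwargs": {"increments": [[255,[-3,0,0],0],[255,[-3,0,0],0],[255,[0,0,0],0]]}}

```text
time: 12.4
tool_pos: [0.532, -0.2724, 0.073]
ee_rot: [-3.139, -0.018, 1.777]
wrist_force: [-7.3, 21.7, 8.6]
width: 0.0001
finger_force: 11.1
```

```bash
python3 -c "
from h import *
print(red(robot.snapshot('scene')));to(.5027,-.132,.110)"
```

```text
(259, np.float64(306.6), np.float64(315.8), np.int64(296), np.int64(317), np.int64(297), np.int64(328))
t 12.45 pos [ 0.532  -0.2724  0.073 ] rpy [-179.8   -1.   101.8] F [-6.3 21.  10.9] w 0.0003
shift mm [ 1.434e+02  1.000e-01 -3.700e+01] twist None
```

The slide is hard against its stop: 21 N and no further movement. Next I'll back off, lift, open and go over the pin's middle.

Call:
{"fn": "carry_out", "kwargs": {"increments": [[255,[10,0,0],0],[255,[10,0,0],0],[255,[0,0,-30],0],[0,[0,0,-40],0],[0,[35,0,0],0],[0,[35,0,0],0],[0,[35,0,0],0],[0,[20,0,0],0]]}}

```text
time: 13.25
tool_pos: [0.5045, -0.138, 0.1434]
ee_rot: [3.141, 0.001, 1.775]
wrist_force: [-0.2, 0.2, 0.1]
width: 0.037
finger_force: 0.0
```

Call:
{"fn": "carry_out", "kwargs": {"increments": [[0,[0,0,0],0],[0,[0,0,0],0],[0,[0,0,0],0],[0,[0,0,0],0]]}}

```text
time: 13.65
tool_pos: [0.505, -0.1405, 0.143]
ee_rot: [-3.141, 0.001, 1.773]
wrist_force: [-0.1, -0.4, 0.9]
width: 0.069
finger_force: 0.0
```

```bash
python3 -c "
from h import *
print(red(robot.snapshot('scene')));to(.5027,-.132,.023,101.6)"
```

```text
(242, np.float64(306.7), np.float64(316.1), np.int64(296), np.int64(317), np.int64(298), np.int64(328))
t 13.7 pos [ 0.5049 -0.1404  0.1429] rpy [-180.     0.   101.6] F [-0.1  0.   0.6] w 0.073
shift mm [  8.7  -0.5 119.9] twist -0.0
```

Call:
{"fn": "carry_out", "kwargs": {"increments": [[0,[9,0,20],0],[0,[0,0,20],0],[0,[0,0,20],0],[0,[0,0,20],0],[0,[0,0,20],0],[0,[0,0,12],0],[0,[0,0,8],0],[0,[0,0,0],0]]}}

```text
time: 14.5
tool_pos: [0.5024, -0.1306, 0.0222]
ee_rot: [-3.14, -0.001, 1.774]
wrist_force: [0.1, 0.9, 0.0]
width: 0.0938
finger_force: 0.0
```

```bash
python3 -c "
from h import *
to(.5027,-.132,.023,101.6)"
```

```text
t 14.5 pos [ 0.5024 -0.1306  0.0222] rpy [-1.799e+02 -1.000e-01  1.016e+02] F [0.1 0.9 0. ] w 0.0938
shift mm [-1.4  0.  -0.8] twist 0.0
```

Call:
{"fn": "carry_out", "kwargs": {"increments": [[255,[-1,0,0],0],[255,[0,0,0],0],[255,[0,0,0],0],[255,[0,0,0],0],[255,[0,0,0],0],[255,[0,0,0],0],[255,[0,0,0],0],[255,[0,0,0],0]]}}

```text
time: 15.3
tool_pos: [0.5011, -0.1319, 0.023]
ee_rot: [-3.137, -0.0, 1.774]
wrist_force: [-5.0, 0.7, 3.3]
width: 0.0351
finger_force: 30.0
```

Call:
{"fn": "carry_out", "kwargs": {"increments": [[255,[0,0,0],0],[255,[0,0,0],0]]}}

```text
time: 15.5
tool_pos: [0.5011, -0.1319, 0.023]
ee_rot: [-3.137, -0.0, 1.774]
wrist_force: [-3.9, -0.6, 3.5]
width: 0.0353
finger_force: 30.0
```

Call:
{"fn": "carry_out", "kwargs": {"increments": [[255,[-5,-1,0],0],[255,[-5,0,0],0],[255,[-5,0,0],0],[255,[-5,0,0],0],[255,[0,0,0],0]]}}

```text
time: 16.0
tool_pos: [0.5047, -0.1499, 0.023]
ee_rot: [-3.139, -0.004, 1.774]
wrist_force: [-4.3, 4.4, 3.3]
width: 0.035
finger_force: 30.0
```

Call:
{"fn": "carry_out", "kwargs": {"increments": [[255,[0,0,-5],0],[255,[0,0,-10],0],[255,[0,0,-20],0],[255,[0,0,-30],0],[255,[0,0,-30],0],[255,[0,0,-30],0],[255,[0,0,-30],0],[255,[0,0,0],0]]}}

```text
time: 16.8
tool_pos: [0.5093, -0.1526, 0.1843]
ee_rot: [3.132, 0.007, 1.774]
wrist_force: [-0.0, -0.7, -2.6]
width: 0.0353
finger_force: 30.0
```

```bash
python3 -c "
from h import *
to(.599,.188,.1905,127.2);print(red(robot.snapshot('scene')))"
```

```text
t 16.8 pos [ 0.5093 -0.1526  0.1843] rpy [179.4   0.4 101.7] F [-0.  -0.7 -2.6] w 0.0353
shift mm [315.4 156.7  -6.2] twist -25.5
(241, np.float64(306.7), np.float64(316.3), np.int64(296), np.int64(317), np.int64(298), np.int64(328))
```

The pin is lifted and held, with the weight showing as about 2.2–2.6 N. Moving to the phone.

Call:
{"fn": "carry_out", "kwargs": {"increments": [[255,[15,8,0],0],[255,[25,13,0],0],[255,[28,14,0],0],[255,[28,14,0],0],[255,[28,14,0],0],[255,[28,14,0],0],[255,[28,14,0],0],[255,[28,14,0],0]]}}

```text
time: 17.65
tool_pos: [0.566, 0.0748, 0.175]
ee_rot: [-3.137, -0.001, 1.774]
wrist_force: [0.6, -0.6, -2.0]
width: 0.0348
finger_force: 30.0
```

Call:
{"fn": "carry_out", "kwargs": {"increments": [[255,[28,14,0],0],[255,[28,14,0],0],[255,[25,12,0],0],[255,[15,7,0],0],[255,[0,0,0],-6.5],[255,[0,0,0],-6.5],[255,[0,0,0],-6.5],[255,[0,0,0],-6]]}}

```text
time: 18.45
tool_pos: [0.593, 0.1765, 0.1761]
ee_rot: [-3.138, -0.001, 2.223]
wrist_force: [0.8, 0.4, -2.1]
width: 0.0351
finger_force: 30.0
```

Call:
{"fn": "carry_out", "kwargs": {"increments": [[255,[0,0,0],0],[255,[0,0,0],0],[255,[0,0,0],0]]}}

```text
time: 18.75
tool_pos: [0.5935, 0.1768, 0.1775]
ee_rot: [-3.14, -0.0, 2.218]
wrist_force: [-0.3, 0.9, -2.5]
width: 0.0351
finger_force: 30.0
```

```bash
python3 -c "
from h import *
import cv2
to(.599,.188,.1895,127.2)
s=robot.snapshot('scene');t=robot.snapshot('top')
q=np.array([.599,.188,.228]);a,b=proj('scene',q),proj('top',q);print(a,b)
cv2.imwrite('pics/sF.png',s);cv2.imwrite('pics/tF.png',t)
i,j=a.astype(int),b.astype(int);print(i,j)
cr=lambda im,c:cv2.resize(im[max(c[1]-45,0):c[1]+45,c[0]-33:c[0]+33],None,fx=6,fy=6,interpolation=cv2.INTER_CUBIC)
cv2.imwrite('pics/F.png',np.hstack([cr(s,i),cr(t,j)]))"
```

```text
t 18.75 pos [0.5935 0.1768 0.1775] rpy [-179.9   -0.   127.1] F [-0.3  0.9 -2.5] w 0.0351
shift mm [  5.6  11.1 -12. ] twist -0.1
[254.32353978 161.51236261] [246.2785214  216.25135692]
[254 161] [246 216]
```

View pics/F.png

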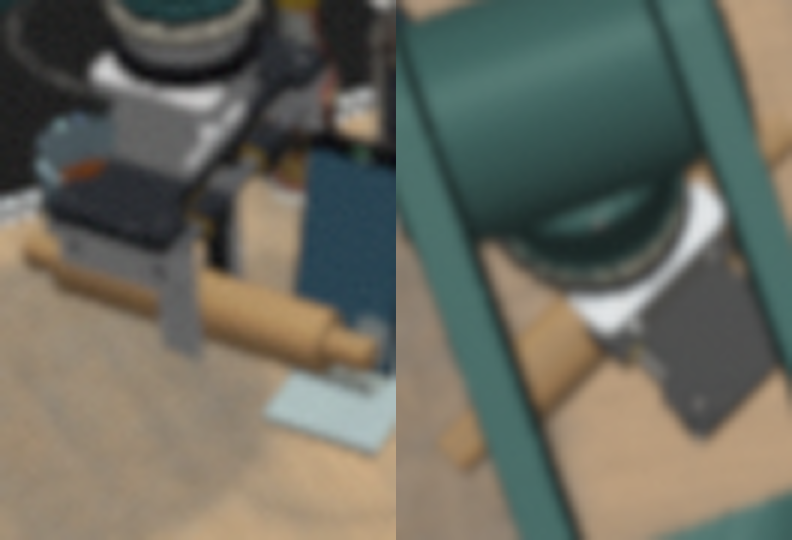

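Scene half: the pin spans from its +y end at (28,250) to its −y end at (375,353), held level at its middle. Top half: the +y end is at (454,456). I'll triangulate the ends.

```bash
python3 - <<'E'
from h import *
np.set_printoptions(precision=4,suppress=True)
s=lambda u,v:px(u,v,221,116,6);t=lambda u,v:px(u-396,v,213,171,6)
A,e=tri(s(27,250),t(454,456));print(A,e)
tcp=np.array(robot.get_obs()['tool_pos'])
yd=np.array([np.cos(np.radians(127.1)),np.sin(np.radians(127.1)),0])
print("mid from A",A-.105*yd,"expected by tcp+.039",tcp+[0,0,.039])
for z in(A[2],.2165):
  L,R=plane('scene',s(27,250),z),plane('scene',s(375,353),z)
  d=L-R;print(z,"len",np.linalg.norm(d),"yaw",np.degrees(np.arctan2(d[1],d[0])),"mid",(L+R)/2)
E
```

```text
[0.5288 0.2622 0.2188] 0.0040785376000505155
mid from A [0.5921 0.1785 0.2188] expected by tcp+.039 [0.5936 0.177  0.2169]
0.2187632102114625 len 0.20983487976698223 yaw 128.66150895432895 mid [0.5923 0.1804 0.2188]
0.2165 len 0.21029684595406195 yaw 128.6615089543289 mid [0.5933 0.1829 0.2165]
```

The pin is at (0.593, 0.178, 0.217), as expected from the corrected tool pose. This is the final correction.

Call:
{"fn": "carry_out", "kwargs": {"increments": [[255,[3,6,-6],0],[255,[2.5,5,-5],0],[255,[0,0,0],0],[255,[0,0,0],0],[255,[0,0,0],0]]}}

```text
time: 19.35
tool_pos: [0.5991, 0.1882, 0.1891]
ee_rot: [-3.141, 0.0, 2.219]
wrist_force: [1.1, 0.8, -2.6]
width: 0.0352
finger_force: 30.0
```

```bash
python3 - <<'E'
from h import *
import cv2
to(.599,.188,.189,127.2)
s=robot.snapshot('scene');b=cv2.imread('pics/scene0.png')
print(red(s))
d=np.abs(s.astype(int)-b.astype(int)).sum(2);print("bystanders changed px",(d[170:320,322:390]>120).sum())
E
```

```text
t 19.35 pos [0.5991 0.1882 0.1891] rpy [-180.     0.   127.2] F [ 1.1  0.8 -2.6] w 0.0352
shift mm [-0.1 -0.2  0.1] twist -0.0
(220, np.float64(306.8), np.float64(316.4), np.int64(296), np.int64(317), np.int64(298), np.int64(327))
bystanders changed px 0
```

```bash
python3 -c "
from bench import robot
print(robot.close_job())"
```

```text
the job is handed in; nothing more can be done
None
```

I handed in the job at 19.4 s: the red cup is slid back against its stop, and the pin is held level and side-on about 20 cm out from the lens, accurate to a few mm by the cameras; on the way the gripper body pressed down on the red tab at about 24 N, under the 40 N limit, and no bystander in the camera check had moved.

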